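# Refit the heat knob of the label press

## Robot

A 6-joint arm with a two-finger parallel gripper is mounted at the origin on a cart in front of the work surface, level with it; the furniture and walls round the work are solid. World frame = base frame: x ahead of the robot, y to its left, z up, the work surface at z = 0. Lengths are in mm, angles in degrees, forces in N, time in s.
With the tool pointing down it reaches from about 275 to 725 mm from the base axis. Payload 15.9 kg.
Tool frame: the origin (TCP) lies midway between the tips of the shut fingers; the grasp point (between the pads) lies 19 mm behind it; z points along the fingers, x is the direction in which the jaws open and shut, and the axes are right-handed (so a half turn about z gives the same grasp; the last joint's range is limited). The gripper opens to 85 mm and grips with 20 to 120 N. Pads are 22 mm wide; open, the fingers measure 114 mm over their backs; the gripper's body (76 mm by 85 mm) begins 54 mm behind the grasp point. The pads swing forward as they close: fully open they stand 13 mm farther back than shut.
Start: joints at [-65.374, 12.198, -1.971, 75.831, 0, 90], TCP at [208.337, -454.512, 209.106] pointing down, gripper open.
Joint ranges: [-170.91, 170.91], [-42.67, 98.43], [-65.05, 77.54], [-120.47, 116.71], [-90, 82.35], [-180, 180]. Speed limits (degrees/s): [108.29, 108.29, 136.94, 147.25, 180, 180].

## Interface

Orientations are given as a 3x3 rotation matrix whose columns are the frame's x, y, z axes.
In Python, from workcell import env gives the robot as it stands.
- The arm moves only by the shell command python3 -m creep 'ROWS' [OPENING] [FORCE]. ROWS is JSON, a list that holds one entry, the list of rows, each a list of 6 numbers: the shift along the tool's x, y, z in cm, then the turn, a rotation vector about the tool's x, y, z in rad. In form: [[[dx, dy, dz, rx, ry, rz], ...]]. A call has 1 to 20 rows; each row is the pose to reach, as a shift and turn from the pose commanded when the call began, along the tool's axes at that moment; what a row does not reach only later rows make up. A row lasts 1/12 s, in which the tool goes at most 41.7 mm and 7.16 degrees, less where a joint would pass 70% of its speed; a pose out of reach is approached as far as the arm can. A call with a gripper value outside its range is refused whole. OPENING is the opening, from -1 (shut) to 1 (fully open), set as the call begins (- or left out, the last holds). The fingers move at their own pace and stop on an object; FORCE is the grip in N (left out, the last holds). Time passes only in rows, so rows that repeat a pose let the fingers close. It gives the time, the measured TCP pose, the force and the opening at its end, in the units of the state.
- env.read_state(): the state, without advancing time (a new reading comes with each control period).
- env.camera(name): name is "scene" or "side" or "wrist"; returns a dict with "frame" (420x560x3 uint8, red, green, blue), "range_z" (420x560 float32, mm along the optical axis (not along the pixel's ray), 0 where there is no reading), "mtx" (3x3 intrinsics, pixels), "k1" (the pictures are not rectified: a ray, as slopes to the right and down, at radius r is drawn at 1 + k1 r^2 times it, then the intrinsics apply), "extrinsics" (4x4, takes a point from camera to world coordinates). Camera axes: x right, y down, z forward; pixel columns grow to the right and rows downward; lengths in mm; the calibration is good to about 2 mm. A picture is of the moment at which its call begins.
- env.sign_off(): hands the job in, once; it reports no verdict.
The state is a dict: "clock": time; "joint_positions": joint angles; "dq": joint speeds; "joint_efforts": joint torques, N m; "tcp_pos": TCP position; "ee_rot": TCP orientation; "contact_force": force on the tool from outside, world axes, zero at the start; "torque": the same for the moment, N m; "finger_gap": finger opening in mm.
Only numpy, scipy, OpenCV 4.12 (cv2) and the standard library are available. Lean on these libraries where they do the work, as an engineer would, in place of code of your own. Each camera call takes 0.05 s, during which the arm holds its last target.

## Task

The red heat knob has come off the white label press. Put it back on the bare spindle on top of the press: press it down gently and turn it slowly until it drops fully home over the two flats of the shaft, its white pointer then somewhere on the right-hand side of the dial. Then turn knob and shaft together clockwise until the pointer stands at the green mark, and let go. Leave the other things on the counter where they are.

Things in the scene. Friction and masses are not known exactly. Their poses are not given: they have to be found in the camera images.
- knob_centre (a point): Centre (half-way up, on the axis) of the loose red knob: a twelve-sided grip, 46 mm across its flats and 38 mm tall, solid metal, 145 to 225 g, standing upright on the counter at the start. z is up along its axis; the white pointer line runs along its own -x, from the middle of the top to the rim and down the side.
- knob_pointer (a point): Tip of the white pointer on the knob's top face, 20 mm from the knob's axis and 38 mm above its underside.
- knob_bore (a point): Middle of the knob's underside, same axes as the knob. Here opens a double-D bore 8.5 mm deep: 17.6 mm across along y, with two flats 5.3 mm either side of the axis, on the pointer's side (-x) and opposite (+x). Above it a round bore of 9 mm diameter goes on to 32.5 mm from the underside.
- press_spindle (a point): On the fixed white label press: the seat of the knob, centre of the steel collar (22 mm across) at the foot of the bare upright spindle, about 102 mm above the counter. x points to the rear of the press, so the green mark lies along -x; z is up. When home the knob's underside rests here. The black dial plate, 86 mm across, is 4 mm lower.
- d_top (a point): On the spindle's axis, 8 mm above the seat: top of its double-D part (16 mm across, two flats 4.5 mm either side of the axis). A knob not lined up stops here, guided by the nose; within about 8 degrees of the right angle it drops the last 8 mm. For that the pointer must at first face somewhere 31 to 112 degrees anticlockwise of the green mark, seen from above (not the opposite way).
- nose_tip (a point): Coned tip of the spindle, 30 mm above the seat: a round nose 8 mm thick and 22 mm tall stands on the double-D part. The spindle turns stiffly (0.05 N m) and stays where it is left; a push of 5 to 10 N while turning a knob on top of it does not drag it round. It has stops about 28 degrees clockwise past the mark and 148 degrees anticlockwise of it.
- press_mark (a point): Middle of the green mark on the dial plate, 34 mm in front of the spindle's axis. The dial lies on a control box 114 mm wide and 200 mm deep; the press's raised platen stands over 110 mm to the right (-y) of the spindle and reaches 0.22 m above the counter.
- mouse: Black desk mouse, 105x61x35 mm; bystander, origin under its middle.
- button_box: Small white carton, 55x85x30 mm; bystander, origin under its middle.
- tags_a: Banded bundle of white claim tags, 88x48x16 mm; bystander, origin under its middle.
- thread_navy: Spool of navy thread, 28 mm wide, 48 mm tall, standing; bystander, origin under its middle.
Not all that is in view belongs to the job. Leave any brown or purple look-alike of the part that bears knob_centre alone.

How it is judged:
By the outcome, as a careful person would: the job done as asked, in the order asked, and still so for the second after the job is handed in, with the robot touching nothing.
It also fails if it takes over 61 s, if anything falls off the work surface, if the arm or the gripper's body presses on something with over 40 N, if the wrist force passes 120 N, or if a joint passes its speed limit or range.

## Working session

There is one attempt and no reset: what is moved stays moved. The work goes in short steps, Python scripts to look and compute and a shell command to move; the robot and the scene stay as the last step left them, time stands still between calls to the robot, and variables do not carry over. Pictures are saved under pics/ and viewed, and the job is handed in when it is done.

```bash
mkdir -p pics; ls; cat > h.py <<'E'
import numpy as np, cv2
from workcell import env
def shot(n,f):
    c=env.camera(n); np.savez(f'pics/{f}.npz',**{k:np.array(v) for k,v in c.items()})
    cv2.imwrite(f'pics/{f}.png',cv2.cvtColor(c['frame'],cv2.COLOR_RGB2BGR)); return c
def load(f): return dict(np.load(f'pics/{f}.npz'))
def ray(c,u,v):
    K=c['mtx']; D=np.array([float(c['k1']),0,0,0])
    p=cv2.undistortPoints(np.array([[[u,v]]],float),K,D)[0,0]
    R=c['extrinsics']; return R[:3,3], R[:3,:3]@np.array([p[0],p[1],1.])
def at_z(c,u,v,z):
    o,d=ray(c,u,v); return o+d*(z-o[2])/d[2]
def at_d(c,u,v):
    o,d=ray(c,u,v); return o+d*float(c['range_z'][int(round(v)),int(round(u))])
def proj(c,P):
    E=np.linalg.inv(c['extrinsics']); q=E[:3,:3]@np.array(P,float)+E[:3,3]
    return cv2.projectPoints(q.reshape(1,1,3),np.zeros(3),np.zeros(3),c['mtx'],np.array([float(c['k1']),0,0,0]))[0].ravel()
def crop(f,u0,v0,u1,v1,s,out):
    im=cv2.imread(f'pics/{f}.png')[v0:v1,u0:u1]
    cv2.imwrite(f'pics/{out}.png',cv2.resize(im,None,fx=s,fy=s,interpolation=cv2.INTER_CUBIC))
E
python3 - <<'E'
from h import *
for n in ('scene','side','wrist'):
    c=shot(n,n+'0'); print(n,c['extrinsics'].round(3).tolist(),c['mtx'].tolist(),c['k1'])
s=env.read_state(); print(s)
E
```

```text
pics
scene [[-0.535, -0.44, 0.721, -153.303], [-0.845, 0.278, -0.457, 563.087], [0.0, -0.854, -0.52, 638.015], [0.0, 0.0, 0.0, 1.0]] [[380.2379754815669, 0.0, 276.54394531084137], [0.0, 380.2379754815669, 212.65604482476826], [0.0, 0.0, 1.0]] -0.05253291830692646
side [[0.925, -0.207, 0.318, 288.514], [-0.379, -0.55, 0.744, -523.039], [0.021, -0.809, -0.587, 596.527], [0.0, 0.0, 0.0, 1.0]] [[383.3663755914399, 0.0, 279.9747574696658], [0.0, 383.3663755914399, 207.7526520041865], [0.0, 0.0, 1.0]] 0.026020814706749846
wrist [[0.417, -0.86, -0.294, 283.395], [-0.909, -0.395, -0.134, -418.581], [-0.001, 0.323, -0.946, 374.187], [0.0, 0.0, 0.0, 1.0]] [[291.56027512163314, 0.0, 280.48672596379913], [0.0, 291.56027512163314, 210.74524377682758], [0.0, 0.0, 1.0]] -0.05596278249371954
{'clock': 0.15, 'joint_positions': array([-6.53731492e+01,  1.22195623e+01, -1.99737065e+00,  7.58295292e+01,
       -1.21638811e-03,  8.99994758e+01]), 'dq': array([-0.00313956, -0.19340151,  0.09473387, -0.07847444, -0.03556253,
        0.02755223]), 'joint_efforts': array([ 6.16318121e-04, -6.86403966e+01,  4.87251306e+01,  1.29133530e-02,
        2.40250324e-05, -5.87022441e-05]), 'tcp_pos': array([ 208.24259631, -454.29590457,  208.73714733]), 'ee_rot': array([[ 4.16715027e-01, -9.09037105e-01, -3.57213897e-04],
       [-9.09036814e-01, -4.16715180e-01,  7.28310746e-04],
       [-8.10917946e-04,  2.12225508e-05, -9.99999671e-01]]), 'contact_force': array([ 0.14779362, -0.06110677, -0.22421051]), 'torque': array([-0.00622581, -0.02115013,  0.00169324]), 'finger_gap': 85.23802243429768}
```

View pics/scene0.png

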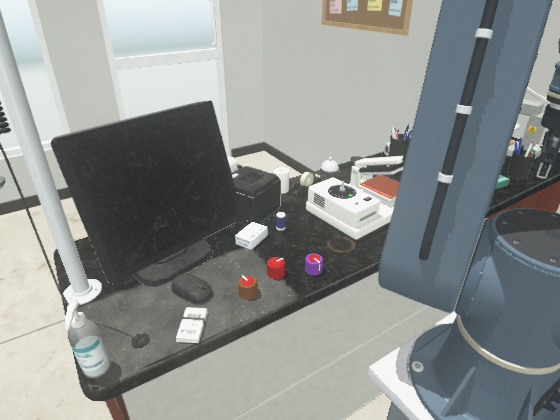

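View pics/side0.png

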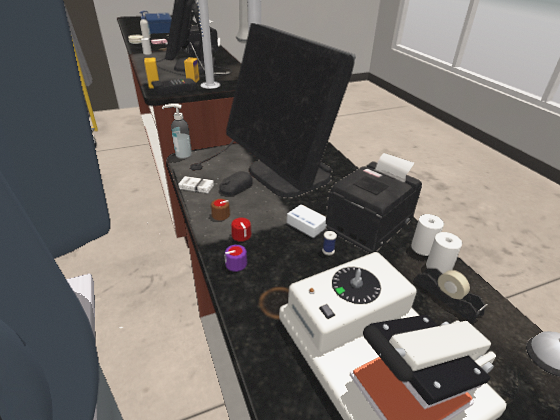

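View pics/wrist0.png

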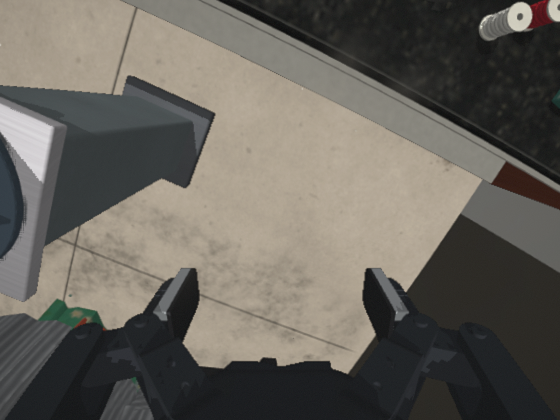

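Three candidates are in view. Scene (248,287) is brown, (276,267) is red and (314,264) is purple. The red one fits the description, so I'll check it in enlarged crops.

```bash
python3 - <<'E'
from h import *
a=cv2.imread('pics/scene0.png'); b=cv2.imread('pics/side0.png')
def z(im,u0,v0,u1,v1,w,h): return cv2.resize(im[v0:v1,u0:u1],(w,h),interpolation=cv2.INTER_CUBIC)
# top: knobs scene 230-330 x 245-305 , side 205-265x190-280
A=z(a,230,245,330,305,500,300); B=z(b,205,190,265,280,200,300)
C=z(a,305,170,395,235,400,289); D=z(b,315,255,405,320,400,289)
o=np.zeros((590,800,3),np.uint8); o[:300,:500]=A;o[:300,500:700]=B;o[300:589,:400]=C;o[300:589,400:]=D
cv2.imwrite('pics/crop0.png',o)
E
```

```text
(no output)
```

View pics/crop0.png

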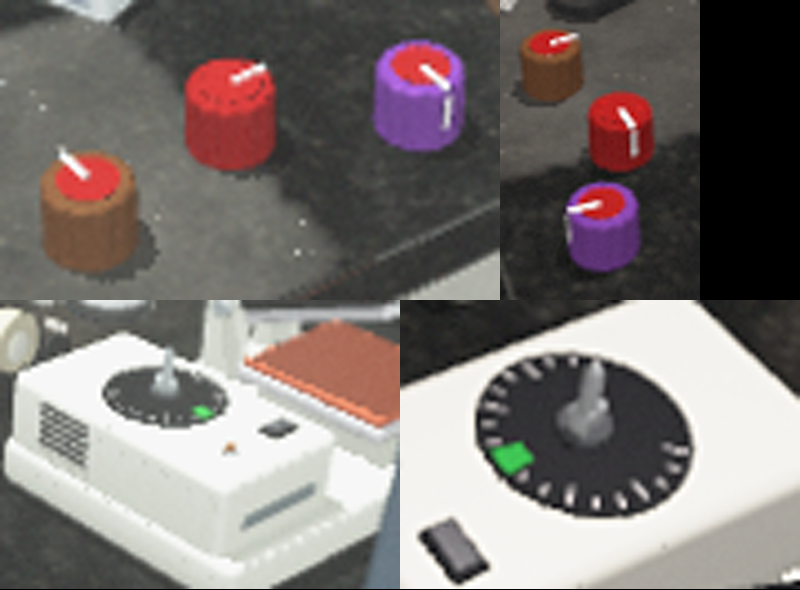

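```bash
python3 - <<'E'
from h import *
s=load('scene0'); d=load('side0')
for nm,c,pts in (('scene',s,{'knobtop':(276,261.4,38),'ptr':(283.2,258.4,38),'dial':(342.6,191.6,98),'mark':(350.7,195,98),'nose':(342.8,181.3,132),'purp':(314,258.5,38),'brown':(247.5,281,38)}),
 ('side',d,{'knobtop':(241,223.6,38),'ptr':(244.8,228.4,38),'dial':(356.3,285.4,98),'mark':(340.2,290.5,98),'nose':(359.3,269,132),'purp':(235.5,251,38)})):
    for k,(u,v,z) in pts.items(): print(nm,k,at_z(c,u,v,z).round(1), at_d(c,u,v).round(1))
# red segmentation w/ depth
for nm,c in (('scene',s),('side',d)):
    f=c['frame'].astype(int); m=(f[...,0]>110)&(f[...,1]<70)&(f[...,2]<70)
    u0,v0,u1,v1={'scene':(262,252,292,285),'side':(226,212,258,245)}[nm]
    P=np.array([at_d(c,u,v) for v in range(v0,v1) for u in range(u0,u1) if m[v,u]])
    t=P[P[:,2]>35]; print(nm,len(P),'top n',len(t),'mid',((t.min(0)+t.max(0))/2).round(1),'mean',t.mean(0).round(1),t.min(0).round(1),t.max(0).round(1))
E
```

```text
scene knobtop [480.6 162.7  38. ] [479.5 163.5  39.1]
scene ptr [481.1 140.9  38. ] [524.  112.3  -2.5]
scene dial [ 591.8 -144.5   98. ] [ 592.1 -144.8   97.7]
scene mark [ 562.6 -150.8   98. ] [ 560.  -148.2  100. ]
scene nose [ 593.9 -143.1  132. ] [ 597.6 -146.6  129.5]
scene purp [438.9  75.2  38. ] [439.6  74.7  37.4]
scene brown [454.5 258.3  38. ] [452.4 259.4  40. ]
side knobtop [481.9 158.7  38. ] [481.5 157.5  38.9]
side ptr [484.6 138.6  38. ] [486.  143.1  34.2]
side dial [ 595.8 -150.5   98. ] [ 593.9 -152.8  101.1]
side mark [ 563.8 -150.6   98. ] [ 564.4 -149.8   96.9]
side nose [ 599.3 -145.6  132. ] [ 598.7 -146.4  132.9]
side purp [442.4  72.7  38. ] [442.5  73.1  37.7]
scene 333 top n 142 mid [175.6 352.3 336.5] mean [470.1 171.8  46.4] [-153.3  141.5   35. ] [504.4 563.1 638. ]
side 301 top n 159 mid [ 395.6 -169.5  315.9] mean [477.7 153.6  45.3] [ 288.5 -523.    35.3] [502.8 184.  596.5]
```

```bash
cat >> h.py <<'E'
from scipy.spatial.transform import Rotation as Ro
def go(pos,ang,st=None):
    """row from current pose to pos with tool down, tool x at world angle ang deg"""
    st=st or env.read_state(); R=np.array(st['ee_rot']); p=np.array(st['tcp_pos'])
    a=np.radians(ang); x=np.array([np.cos(a),np.sin(a),0]); z=np.array([0,0,-1.]); T=np.c_[x,np.cross(z,x),z]
    return (R.T@(np.array(pos)-p)/10).round(2), Ro.from_matrix(R.T@T).as_rotvec().round(3)
def ang(R): return np.degrees(np.arctan2(R[1][0],R[0][0]))
E
python3 - <<'E'
from h import *
print(go((400,-300,340),-65)); print(go((590,-146,230),0))
E
```

```text
(array([ -6.05, -23.86, -13.12]), array([ 0.   ,  0.001, -0.007]))
(array([-12.12, -47.55,  -2.12]), array([-0.000e+00,  1.000e-03, -1.141e+00]))
```

```bash
python3 -m creep '[[[-1,-4,-5,0,0,-0.1],[-3,-8,-10,0,0,-0.2],[-4,-12,-13,0,0,-0.3],[-5,-16,-14,0,0,-0.45],[-6,-20,-14,0,0,-0.57],[-7,-24,-14,0,0,-0.69],[-8,-28,-14,0,0,-0.81],[-9,-32,-14,0,0,-0.93],[-10,-36,-14,0,0,-1.05],[-10.5,-40,-13,0,0,-1.14],[-11.3,-44,-10,0,0,-1.14],[-12.1,-47.5,-6,0,0,-1.14],[-12.1,-47.5,-3,0,0,-1.14],[-12.1,-47.5,-2.1,0,0,-1.14],[-12.1,-47.5,-2.1,0,0,-1.14],[-12.1,-47.5,-2.1,0,0,-1.14]]]' 1
python3 - <<'E'
from h import *
shot('wrist','wrist1'); s=env.read_state(); print(s['tcp_pos'],s['ee_rot'],s['joint_positions'])
E
```

```text
clock: 1.48
tcp_pos: [588.9, -145.3, 227.2]
ee_rot: [[1.0, 0.001, -0.005], [0.001, -1.0, 0.001], [-0.005, -0.001, -1.0]]
contact_force: [-0.6, 0.2, 0.4]
finger_gap: 85.4
[ 589.10947631 -146.37613613  229.68534301] [[ 9.99997904e-01 -3.02056094e-04 -2.02501098e-03]
 [-3.01389417e-04 -9.99999900e-01  3.29518958e-04]
 [-2.02511031e-03 -3.28907950e-04 -9.99997895e-01]] [-1.39483507e+01  2.56339077e+01  1.97291947e+01  8.42124415e+01
 -9.64405445e-03  7.60689466e+01]
```

View pics/wrist1.png

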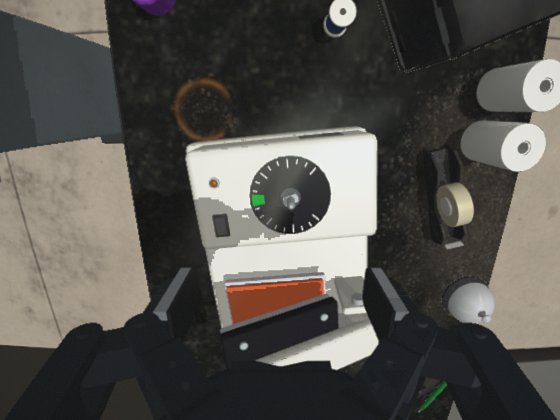

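```bash
python3 - <<'E'
from h import *
crop('wrist1',240,145,340,245,6,'crop1')
E
```

```text
(no output)
```

View pics/crop1.png

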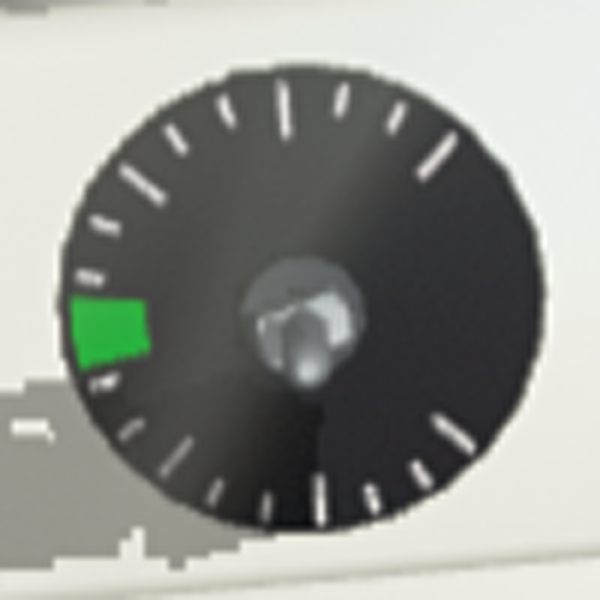

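```bash
python3 - <<'E'
from h import *
c=load('wrist1')
im=cv2.imread('pics/wrist1.png')[182:216,274:308].astype(float)
im=np.clip((im-30)*1.2,0,255).astype(np.uint8)
cv2.imwrite('pics/crop2.png',cv2.resize(im,None,fx=17,fy=17,interpolation=cv2.INTER_NEAREST))
for n,(u,v,z) in {'dial':(240+302/6,145+299/6,98),'collar':(240+303/6,145+320/6,102),'nose':(240+308/6,145+375/6,132),'mark':(240+110/6,145+332/6,98)}.items(): print(n,at_z(c,u,v,z).round(1),at_d(c,u,v).round(1))
E
```

```text
dial [ 598.  -143.8   98. ] [ 597.7 -140.3  110.3]
collar [ 598.1 -146.4  102. ] [ 597.6 -141.7  118.1]
nose [ 598.1 -146.6  132. ] [ 598.1 -146.5  132.2]
mark [ 564.3 -149.9   98. ] [ 564.4 -149.6   98.9]
```

View pics/crop2.png

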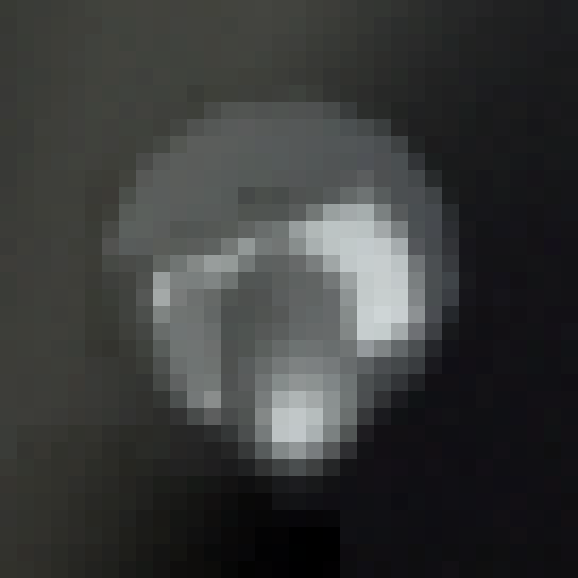

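```bash
python3 - <<'E'
from h import *
c=load('wrist1')
T=[(284,110),(228,110),(177,138),(142,184),(105,225),(90,277),(103,381),(130,430),(177,457),(215,492),(267,507),(320,500),(373,497),(422,474),(455,433),(437,155),(398,118),(342,101)]
P=np.array([at_z(c,240+u/6,145+v/6,98)[:2] for u,v in T])
rim=[(60,299),(545,299),(302,65),(302,533),(122,140),(480,140),(478,465),(135,470)]
Q=np.array([at_z(c,240+u/6,145+v/6,98)[:2] for u,v in rim])
from scipy.optimize import least_squares as ls
for A in (Q,): 
    r=ls(lambda p:np.hypot(*(A-p[:2]).T)-43,[598,-145]); print(r.x,r.fun.round(1))
ctr=r.x
k=np.array([6,7,8,9,10,11,13,14,15,16,17,18,19,20,21,27-24+24,28,29])
for ct in (ctr,np.array([598,-145.5]),np.array([598,-146.4])):
    a=np.degrees(np.arctan2(*(P-ct).T[::-1]))%360; off=(a-15*k+180)%360-180
    m=at_z(c,240+112/6,145+331/6,98)[:2]-ct
    print(off.round(1),off.mean(),np.degrees(np.arctan2(m[1],m[0]))%360-180)
# green centroid
f=c['frame'].astype(int); g=(f[...,1]>f[...,0]+40)&(f[...,1]>f[...,2]+40); g[:180]=0;g[230:]=0
v,u=np.nonzero(g[:, :300]); G=np.array([at_z(c,x,y,98)[:2] for x,y in zip(u,v)]); print(G.mean(0),len(u))
# box edges
sd=load('side0'); f=sd['frame'].astype(int); g=(f[...,1]>f[...,0]+40)&(f[...,1]>f[...,2]+40)
v,u=np.nonzero(g[270:310,320:360]); G=np.array([at_z(sd,x+320,y+270,98)[:2] for x,y in zip(u,v)]); print(G.mean(0),len(u))
E
```

```text
[ 598.15809772 -145.73655407] [-0.5 -0.5 -0.3 -0.5  0.1 -0.6  0.3 -0.5]
[5.8 5.3 5.6 6.2 6.2 6.  5.6 6.2 6.1 5.8 5.9 5.8 5.6 5.5 5.4 5.6 5.  5.4] 5.713166317926018 6.734485661946252
[5.5 5.2 5.6 6.3 6.4 6.3 6.  6.7 6.6 6.2 6.2 6.  5.7 5.5 5.3 5.2 4.6 5.1] 5.78979647753892 7.16698536350853
[5.4 4.8 4.8 5.2 5.1 5.  4.7 5.6 5.6 5.6 5.9 6.1 6.2 6.3 6.4 6.1 5.2 5.3] 5.5151165978237815 5.638515724042918
[ 563.49852786 -149.17260654] 133
[ 564.02838161 -149.37811518] 47
```

```bash
python3 - <<'E'
from h import *
d=load('side0'); s=load('scene0')
for u,v in [(345,60),(320,170),(250,40),(235,130),(285,185),(335,230)]: print('side',u,v,at_d(d,u,v).round(0))
for u,v in [(215,110),(235,205),(60,150),(110,265),(160,270),(200,255)]: print('sc',u,v,at_d(s,u,v).round(0))
print(go((589,-60,250),0)); print(go((481,155,120),0))
E
```

```text
side 345 60 [733. 192. 377.]
side 320 170 [785. 342.  20.]
side 250 40 [639. 533. 350.]
side 235 130 [572. 489. 118.]
side 285 185 [655. 302.  21.]
side 335 230 [692.  82.  16.]
sc 215 110 [-153.  563.  638.]
sc 235 205 [643. 189. 130.]
sc 60 150 [645. 553. 366.]
sc 110 265 [568. 527. 124.]
sc 160 270 [628. 416.  18.]
sc 200 255 [634. 305.  17.]
(array([-0.02, -8.64, -2.03]), array([-0.   ,  0.002, -0.   ]))
(array([-10.8 , -30.13,  11.  ]), array([-0.   ,  0.002, -0.   ]))
```

```bash
python3 -m creep '[[[-1,-4,-1,0,0,0],[-2,-8,-1,0,0,0],[-3.5,-12,0,0,0,0],[-5,-16,1,0,0,0],[-6.5,-19.5,3,0,0,0],[-8,-23,5,0,0,0],[-9,-26,7,0,0,0],[-10,-29,9,0,0,0],[-10.8,-30.1,11,0,0,0],[-10.8,-30.1,11,0,0,0],[-10.8,-30.1,11,0,0,0],[-10.8,-30.1,11,0,0,0]]]' 1
python3 - <<'E'
from h import *
shot('wrist','wrist2'); s=env.read_state(); print(s['clock'],s['tcp_pos'],ang(s['ee_rot']))
E
```

```text
clock: 2.53
tcp_pos: [483.5, 153.7, 122.3]
ee_rot: [[1.0, -0.002, 0.003], [-0.002, -1.0, 0.001], [0.003, -0.001, -1.0]]
contact_force: [0.2, -0.1, 0.3]
finger_gap: 85.3
2.5833 [483.70840249 153.61144684 122.24543012] -0.1504117458847659
```

View pics/wrist2.png

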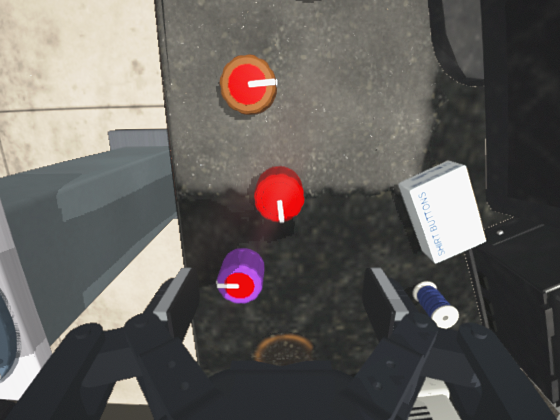

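```bash
python3 - <<'E'
from h import *
crop('wrist2',245,160,315,230,8,'crop3')
E
```

```text
(no output)
```

View pics/crop3.png

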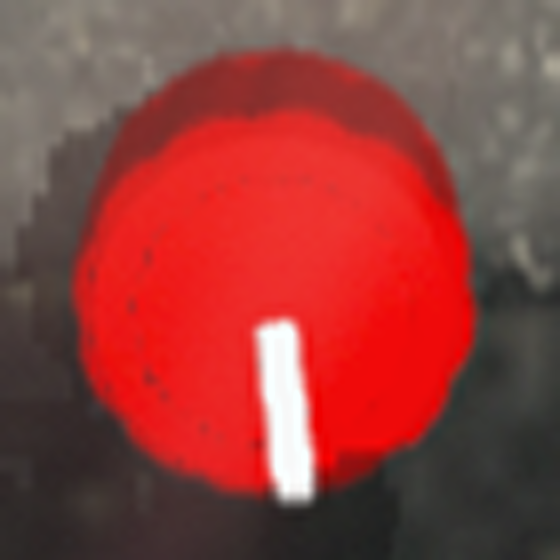

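```bash
python3 - <<'E'
from h import *
c=load('wrist2')
f=lambda u,v:at_z(c,245+u/8,160+v/8,38)
C=f(275,302); a=f(276,325); b=f(293,495); print(C,a,b,np.degrees(np.arctan2(*(b-a)[1::-1])),np.degrees(np.arctan2(*(b-C)[1::-1])),np.linalg.norm(b-C))
print(f(75,302),f(475,302),f(275,112),f(275,493))
s=load('scene0'); d=load('side0')
C[2]=38
print(proj(s,C),proj(d,C),go((C[0],C[1],60),4),go((C[0],C[1],10),4))
E
```

```text
[482.25670292 165.12264471  38.        ] [482.361425   162.44329986  38.        ] [484.2595793  142.07291179  38.        ] -84.67643489889439 -85.03383219089696 23.13658793830769
[459.949822   165.18666052  38.        ] [504.57709352 165.06854152  38.        ] [482.31379526 186.61427401  38.        ] [482.19537551 142.32468684  38.        ]
[274.8536926  261.37771913] [240.32978757 221.96738926] (array([-0.17, -1.15,  6.22]), array([-0.001, -0.003, -0.072])) (array([-0.18, -1.14, 11.22]), array([-0.001, -0.003, -0.072]))
```

```bash
python3 -m creep '[[[-0.1,-0.5,3,0,0,-0.09],[-0.17,-1.02,5,0,0,-0.09],[-0.17,-1.02,7,0,0,-0.09],[-0.17,-1.02,9,0,0,-0.09],[-0.17,-1.02,10.5,0,0,-0.09],[-0.17,-1.02,11.5,0,0,-0.09],[-0.17,-1.02,12.0,0,0,-0.09],[-0.17,-1.02,12.0,0,0,-0.09],[-0.17,-1.02,12.0,0,0,-0.09]]]' 1 60
python3 - <<'E'
from h import *
s=env.read_state(); print(s['tcp_pos'],ang(s['ee_rot']),s['contact_force'])
shot('side','side3'); shot('scene','scene3');shot('wrist','wrist3')
a=cv2.imread('pics/side3.png')[170:290,180:320]; b=cv2.imread('pics/wrist3.png')[200:400,140:420]
o=np.zeros((600,800,3),np.uint8); o[:343,:400]=cv2.resize(a,(400,343),interpolation=2); o[:286,400:]=cv2.resize(b,(400,286))
a=cv2.imread('pics/scene3.png')[220:310,220:340]; o[343:600,:343]=cv2.resize(a,(343,257),interpolation=2)
cv2.imwrite('pics/m3.png',o)
E
```

```text
clock: 3.33
tcp_pos: [481.2, 164.6, 1.0]
ee_rot: [[0.996, 0.088, 0.001], [0.088, -0.996, 0.0], [0.001, -0.0, -1.0]]
contact_force: [-0.9, -0.1, 0.6]
finger_gap: 85.2
[481.16369507 164.56812057   0.98824667] 5.063116906513796 [-0.8550677  -0.11539943  0.59889662]
```

View pics/m3.png

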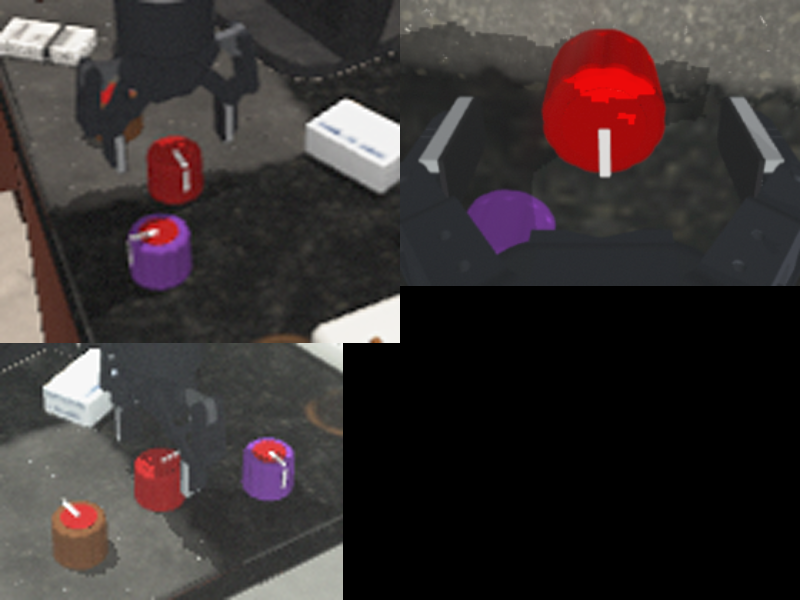

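```bash
python3 -m creep '[[[0,0,0,0,0,0],[0,0,0,0,0,0],[0,0,0,0,0,0],[0,0,0,0,0,0],[0,0,0,0,0,0],[0,0,0,0,0,0],[0,0,0,0,0,0],[0,0,0,0,0,0]]]' -1 60
python3 - <<'E'
from h import *
s=env.read_state(); print(s['tcp_pos'],ang(s['ee_rot']),s['contact_force'],s['finger_gap'])
E
```

```text
clock: 4.15
tcp_pos: [480.6, 164.8, 0.7]
ee_rot: [[0.996, 0.089, 0.001], [0.089, -0.996, 0.0], [0.001, -0.0, -1.0]]
contact_force: [-2.6, -0.6, 11.2]
finger_gap: 44.4
[480.60400177 164.8034085    0.74505767] 5.100800211285822 [-2.58883245 -0.60591322 11.16887151] 44.35727471024721
```

```bash
python3 -m creep '[[[0,0,-1,0,0,0],[0,0,-3,0,0,0],[0,0,-6,0,0,0],[0,0,-9,0,0,0],[0,0,-12,0,0,0],[0,0,-15,0,0,0],[0,0,-17,0,0,0],[0,0,-18,0,0,0],[0,0,-18,0,0,0],[0,0,-18,0,0,0]]]'
python3 - <<'E'
from h import *
s=env.read_state(); print(s['tcp_pos'],ang(s['ee_rot']),s['contact_force'],s['finger_gap'])
shot('wrist','wrist4'); shot('side','side4'); crop('wrist4',140,180,420,390,2.8,'crop4')
print(go((598.1,-145.7,250),15),go((598.1,-145.7,160),15))
E
```

```text
clock: 4.98
tcp_pos: [480.2, 164.7, 179.5]
ee_rot: [[0.996, 0.089, -0.0], [0.089, -0.996, -0.0], [-0.0, 0.0, -1.0]]
contact_force: [-0.2, 0.3, -2.1]
finger_gap: 44.1
[480.18986581 164.6949219  179.51821088] 5.101672792783592 [-0.17898748  0.26489536 -2.0600625 ] 44.08387863963712
(array([ 9.04, 31.95, -7.15]), array([ 0.   ,  0.002, -0.173])) (array([ 9.06, 31.95,  1.85]), array([ 0.   ,  0.002, -0.173]))
```

View pics/crop4.png

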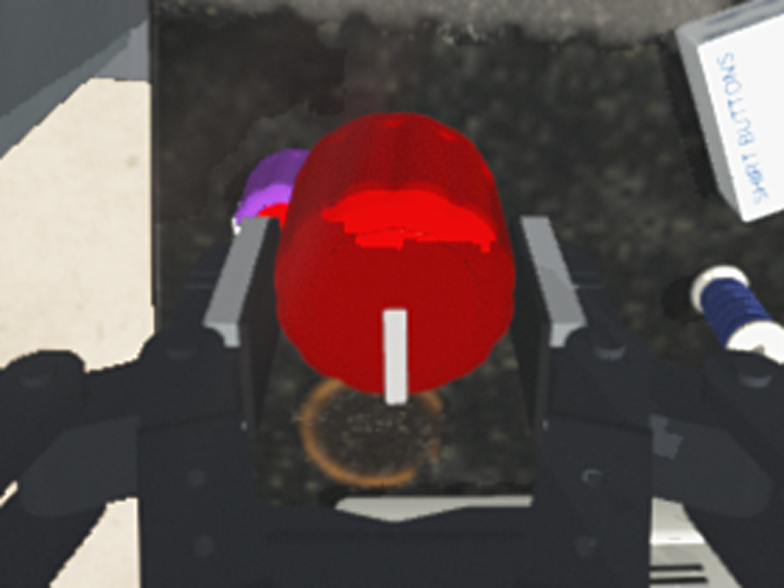

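```bash
python3 - <<'E'
from h import *
c=load('wrist4'); s=env.read_state(); print(s['tcp_pos'])
f=lambda u,v,z:at_z(c,140+u/2.8,180+v/2.8,z)
zt=179.5-0.75+38
for n,p in dict(ctr=(396,290),L=(277,290),R=(515,290),B=(396,393),T=(396,188),tip=(397,400)).items():
    P=f(*p,zt); print(n,P.round(1),(np.array(s['ee_rot']).T@(P-s['tcp_pos'])).round(1))
# depth on the top face
for u,v in [(396,290),(340,290),(450,290),(394,340),(396,240)]: print(at_d(c,140+u/2.8,180+v/2.8).round(1))
print(go((598.1,-145.7,160),5))
E
```

```text
[479.52468435 164.45912457 178.55325241]
ctr [480.  166.1 216.8] [  0.5  -1.6 -38.2]
L [458.3 164.1 216.8] [-21.2  -1.5 -38.1]
R [501.6 168.  216.8] [ 22.2  -1.5 -38.2]
B [482.1 143.1 216.8] [  0.5  21.5 -38.2]
T [478.1 186.6 216.8] [  0.5 -22.2 -38.2]
tip [482.4 141.5 216.8] [  0.7  23.2 -38.2]
[479.9 166.6 217.6]
[469.8 166.  218. ]
[489.6 167.6 217.7]
[480.5 156.4 218.3]
[478.9 177.5 218.6]
(array([ 9.06, 31.95,  1.85]), array([0.001, 0.002, 0.002]))
```

```bash
python3 -m creep '[[[1,3,0,0,0,0],[2,6.5,0,0,0,0],[3,10,0,0,0,0],[4,13.5,0,0,0,0],[5,17,0,0,0,0],[6,20.5,0,0,0,0],[7,24,0,0,0,0],[8,27.5,0,0,0,0],[8.6,30,0,0,0,0],[9.0,31.5,0,0,0,0],[9.06,31.95,0.5,0,0,0],[9.06,31.95,1.5,0,0,0],[9.06,31.95,2.5,0,0,0],[9.06,31.95,3,0,0,0],[9.06,31.95,3,0,0,0],[9.06,31.95,3,0,0,0]]]'
python3 - <<'E'
from h import *
for n in ('side','scene','wrist'): shot(n,n+'5')
for i in range(3): s=env.read_state(); print(s['clock'],s['tcp_pos'],ang(s['ee_rot']),s['contact_force'],s['finger_gap'])
a=cv2.imread('pics/side5.png')[230:330,300:420]; b=cv2.imread('pics/scene5.png')[140:240,290:410]; w=cv2.imread('pics/wrist5.png')[180:390,140:420]
o=np.zeros((600,800,3),np.uint8); o[:333,:400]=cv2.resize(a,(400,333),interpolation=2); o[:333,400:]=cv2.resize(b,(400,333),interpolation=2); o[333:600,:356]=cv2.resize(w,(356,267))
cv2.imwrite('pics/m5.png',o)
E
```

```text
clock: 6.42
tcp_pos: [598.5, -144.5, 149.8]
ee_rot: [[0.996, 0.09, -0.001], [0.09, -0.996, 0.0], [-0.001, -0.0, -1.0]]
contact_force: [0.4, -0.7, -1.4]
finger_gap: 44.0
6.5667 [ 599.21143877 -145.09410491  150.70561435] 5.129980966576565 [ 0.04117319  0.21360056 -1.79079256] 44.04105784305352
6.5667 [ 599.21143877 -145.09410491  150.70561435] 5.129980966576565 [ 0.04117319  0.21360056 -1.79079256] 44.04105784305352
6.5667 [ 599.21143877 -145.09410491  150.70561435] 5.129980966576565 [ 0.04117319  0.21360056 -1.79079256] 44.04105784305352
```

View pics/m5.png

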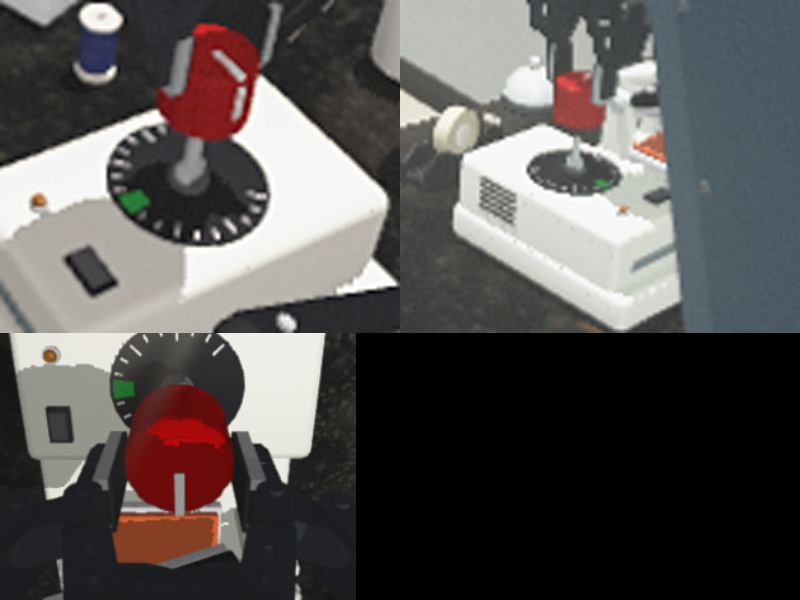

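```bash
python3 - <<'E'
from h import *
a=cv2.imread('pics/side5.png')[232:302,330:400]; b=cv2.imread('pics/scene5.png')[155:205,325:375]
o=np.zeros((560,800,3),np.uint8); o[:400,:400]=cv2.resize(a,(400,400),interpolation=2); o[:400,400:]=cv2.resize(b,(400,400),interpolation=2)
cv2.imwrite('pics/m6.png',o[:400])
def draw(nm,c,k,off):
    pass
for nm in ('side5','scene5'):
    c=load(nm)
    ax=[proj(c,(598.1,-145.7,z)) for z in (98,110,132,150,188)]; print(nm,np.array(ax).round(1).tolist())
    E=c['extrinsics']; print('view dir right axis world',E[:3,0].round(2))
E
```

```text
side5 [[356.0, 283.1], [356.9, 278.3], [358.7, 269.2], [360.2, 261.5], [363.6, 244.4]]
view dir right axis world [ 0.93 -0.38  0.02]
scene5 [[341.5, 190.7], [341.9, 187.1], [342.5, 180.6], [343.1, 175.1], [344.2, 163.2]]
view dir right axis world [-0.54 -0.84  0.  ]
```

View pics/m6.png

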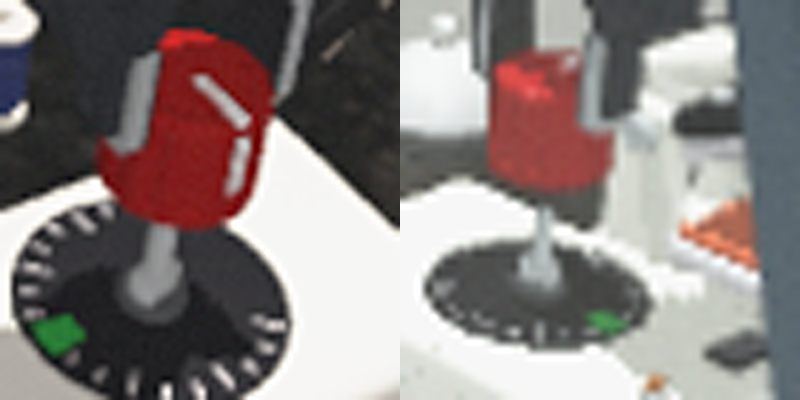

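```bash
cat > ov.py <<'E'
from h import *
def ov(f,kx,ky,zb,u0,v0,n,S,sx=598.1,sy=-145.7):
    c=load(f); im=cv2.imread(f'pics/{f}.png')[v0:v0+n,u0:u0+n]; im=cv2.resize(im,None,fx=S,fy=S,interpolation=cv2.INTER_NEAREST)
    P=lambda p:((proj(c,p)-[u0,v0]+0.5)*S)
    t=np.radians(np.arange(0,361,5)); 
    def circ(x,y,r,z,col):
        q=np.array([P((x+r*np.cos(a),y+r*np.sin(a),z)) for a in t]); cv2.polylines(im,[q.round().astype(int)],False,col,1)
    circ(kx,ky,23.4,zb,(255,255,0)); circ(kx,ky,23.4,zb+38,(255,255,0))
    circ(sx,sy,43,98,(0,255,255)); circ(sx,sy,11,102,(0,255,255)); circ(sx,sy,4,128,(0,255,255))
    return im
E
python3 - <<'E'
from ov import *
a=ov('side5',598.1,-145.7,149,328,232,70,400/70); b=ov('scene5',598.1,-145.7,149,320,152,60,400/60)
cv2.imwrite('pics/ov1.png',np.hstack([a,b]))
E
```

```text
(no output)
```

View pics/ov1.png

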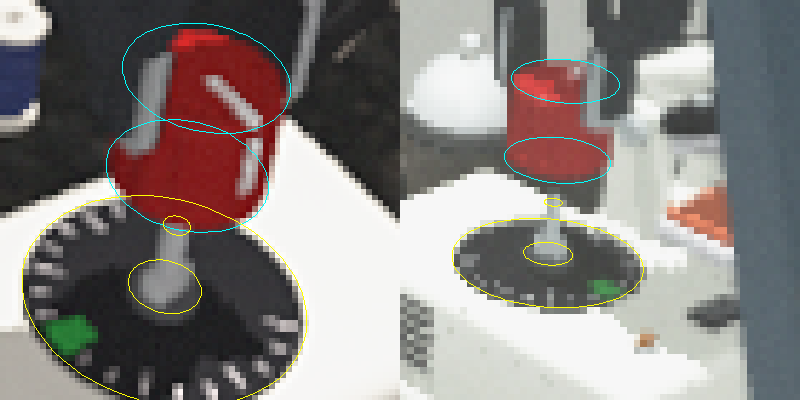

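```bash
python3 -m creep '[[[0,0,0.5,0,0,0],[0,0,1,0,0,0],[0,0,1.5,0,0,0],[0,0,1.8,0,0,0],[0,0,2.0,0,0,0],[0,0,2.2,0,0,0],[0,0,2.2,0,0,0]]]'
python3 -m creep '[[[0,0,0.1,0,0,0],[0,0,0.2,0,0,0],[0,0,0.3,0,0,0],[0,0,0.4,0,0,0],[0,0,0.4,0,0,0]]]'
```

```text
clock: 7.15
tcp_pos: [598.8, -145.4, 127.7]
ee_rot: [[0.996, 0.089, -0.001], [0.089, -0.996, 0.0], [-0.0, -0.0, -1.0]]
contact_force: [-0.2, 0.4, -1.6]
finger_gap: 44.2
clock: 7.57
tcp_pos: [598.9, -145.5, 123.9]
ee_rot: [[0.996, 0.089, -0.0], [0.089, -0.996, 0.0], [-0.0, -0.0, -1.0]]
contact_force: [-1.4, 0.1, -1.2]
finger_gap: 43.9
```

```bash
for i in 1 2; do python3 -m creep '[[[0,0,0.05,0,0,0],[0,0,0.1,0,0,0],[0,0,0.15,0,0,0],[0,0,0.2,0,0,0],[0,0,0.2,0,0,0]]]' | grep -v ee_rot; done
```

```text
clock: 7.98
tcp_pos: [598.9, -145.4, 122.0]
contact_force: [0.8, 0.3, -1.2]
finger_gap: 44.1
clock: 8.4
tcp_pos: [598.8, -145.4, 120.0]
contact_force: [-0.3, 1.3, -1.2]
finger_gap: 43.8
```

```bash
for i in 1 2 ; do python3 -m creep '[[[0,0,0.1,0,0,0],[0,0,0.2,0,0,0],[0,0,0.3,0,0,0],[0,0,0.4,0,0,0],[0,0,0.4,0,0,0]]]' | grep -v ee_rot; done
```

```text
clock: 8.82
tcp_pos: [598.7, -145.4, 115.8]
contact_force: [-2.7, 1.3, -1.1]
finger_gap: 44.2
clock: 9.23
tcp_pos: [598.7, -145.3, 111.9]
contact_force: [-4.3, 3.2, -0.7]
finger_gap: 43.9
```

```bash
python3 -m creep '[[[-0.03,-0.03,0,0,0,0],[-0.05,-0.04,0.05,0,0,0],[-0.05,-0.04,0.1,0,0,0],[-0.05,-0.04,0.1,0,0,0]]]' | grep -v ee_rot;  python3 -m creep '[[[0,0,0.05,0,0,0],[0,0,0.1,0,0,0],[0,0,0.1,0,0,0]]]' | grep -v ee_rot
```

```text
clock: 9.57
tcp_pos: [598.6, -145.2, 111.1]
contact_force: [-2.0, 1.2, -0.1]
finger_gap: 44.2
clock: 9.82
tcp_pos: [598.6, -145.2, 110.2]
contact_force: [-1.2, -0.1, 0.9]
finger_gap: 43.8
```

```bash
python3 -m creep '[[[-0.01,0,0.02,0,0,0],[-0.02,0,0.04,0,0,0],[-0.02,0,0.04,0,0,0]]]' | grep -v ee_rot; python3 -m creep '[[[0,0,0.02,0,0,0],[0,0,0.04,0,0,0],[0,0,0.04,0,0,0]]]'
```

```text
clock: 10.07
tcp_pos: [598.5, -145.2, 109.9]
contact_force: [-0.2, 0.0, 2.9]
finger_gap: 43.8
clock: 10.32
tcp_pos: [598.3, -145.0, 109.2]
ee_rot: [[0.996, 0.089, 0.0], [0.089, -0.996, 0.0], [0.0, -0.0, -1.0]]
contact_force: [0.4, 0.8, -0.6]
finger_gap: 44.1
```

```bash
python3 -m creep '[[[0,0,0.03,0,0,0],[0,0,0.06,0,0,0],[0,0,0.06,0,0,0]]]'| grep -v ee_rot; python3 -m creep '[[[0,0,0.03,0,0,0],[0,0,0.06,0,0,0],[0,0,0.06,0,0,0]]]'| grep -v ee_rot
```

```text
clock: 10.57
tcp_pos: [598.3, -145.1, 108.7]
contact_force: [0.5, 1.4, 1.6]
finger_gap: 43.8
clock: 10.82
tcp_pos: [598.3, -145.1, 108.2]
contact_force: [-0.2, 1.4, 2.4]
finger_gap: 43.6
```

```bash
python3 -m creep '[[[0,0,0.04,0,0,0],[0,0,0.08,0,0,0],[0,0,0.08,0,0,0]]]'| grep -v ee_rot; python3 - <<'E'
from h import *
for n in ('side','scene','wrist'): shot(n,n+'6')
a=cv2.imread('pics/side6.png')[230:310,320:400]; b=cv2.imread('pics/scene6.png')[150:210,315:375]; w=cv2.imread('pics/wrist6.png')[180:390,140:420]
o=np.zeros((600,800,3),np.uint8); o[:400,:400]=cv2.resize(a,(400,400),interpolation=2); o[:400,400:]=cv2.resize(b,(400,400),interpolation=2); o[400:600,:267]=cv2.resize(w,(267,200))
cv2.imwrite('pics/m7.png',o)
s=env.read_state(); print(s['tcp_pos'],s['contact_force'],s['torque'])
E
```

```text
clock: 11.07
tcp_pos: [598.3, -145.1, 107.4]
contact_force: [-0.3, 2.1, 3.4]
finger_gap: 43.7
[ 598.30997341 -145.12146639  107.37919569] [1.18037427 1.78803585 4.02192397] [ 0.36243928 -0.12055989  0.00931474]
```

View pics/m7.png

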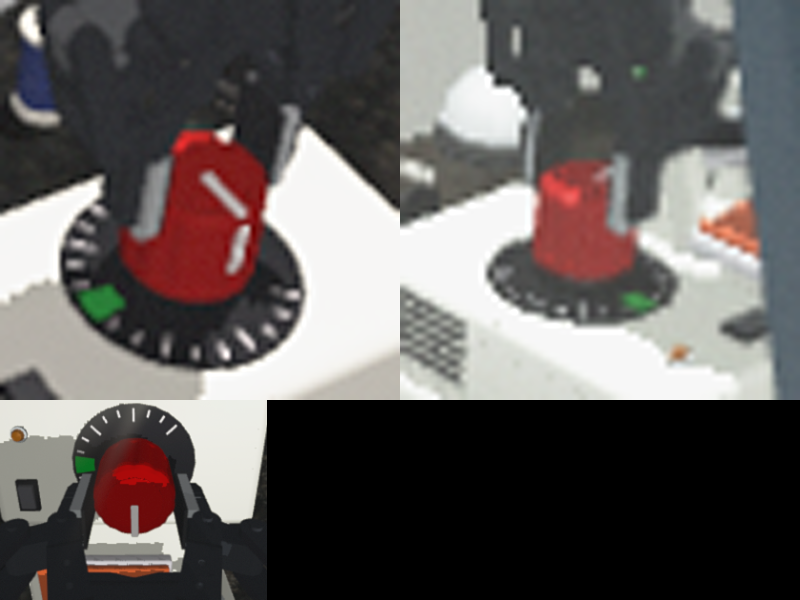

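```bash
python3 - <<'E'
from h import *
for f,tz in (('wrist4',179.5),('wrist5',150.5),('wrist6',107.4)):
    c=load(f); r=c['range_z']; 
    P=np.array([at_d(c,u,v) for v in range(272,300,3) for u in range(268,296,3)]); print(f,np.median(P,0).round(2),np.percentile(P[:,2],[10,90]).round(1),'top-tcp',np.median(P[:,2])-tz, c['extrinsics'][:3,3].round(1))
from ov import *
a=ov('side6',598.1,-145.7,110,328,232,70,400/70); b=ov('scene6',598.1,-145.7,110,320,152,60,400/60)
cv2.imwrite('pics/ov2.png',np.hstack([a,b]))
E
```

```text
wrist4 [480.01 165.94 218.29] [217.6 218.9] top-tcp 38.78609023058954 [471.9 248.9 345. ]
wrist5 [ 598.9  -143.84  189.23] [188.5 189.9] top-tcp 38.734771606733545 [590.6 -60.7 316.1]
wrist6 [ 598.06 -143.29  146.14] [145.5 146.8] top-tcp 38.73849346328282 [590.  -60.9 272.9]
```

View pics/ov2.png

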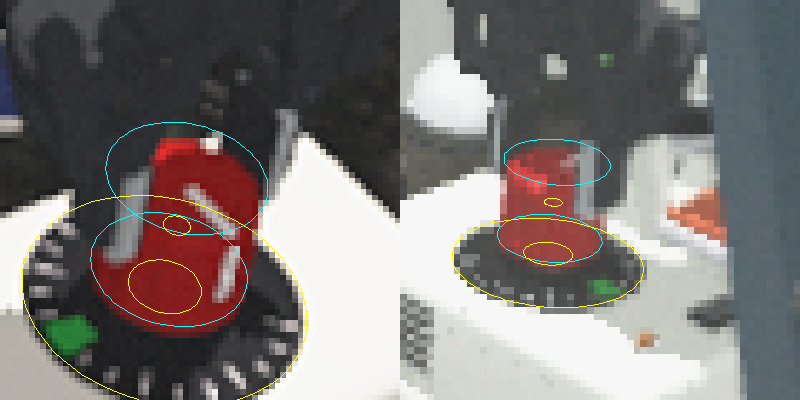

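```bash
for i in 1 2; do python3 -m creep '[[[0,0,0,0,0,-0.02],[0,0,0,0,0,-0.04],[0,0,0,0,0,-0.06],[0,0,0,0,0,-0.06]]]' | grep -v gap; python3 - <<'E'
from h import *
s=env.read_state(); print('torque',s['torque'].round(3))
E
done
```

```text
clock: 11.55
tcp_pos: [598.1, -145.1, 107.1]
ee_rot: [[0.989, 0.151, -0.0], [0.151, -0.989, 0.0], [-0.0, -0.0, -1.0]]
contact_force: [1.2, 1.3, 0.8]
torque [ 0.34  -0.224  0.035]
clock: 11.88
tcp_pos: [598.0, -145.1, 107.1]
ee_rot: [[0.978, 0.209, -0.001], [0.209, -0.978, 0.0], [-0.001, -0.0, -1.0]]
contact_force: [0.9, 1.1, -2.4]
torque [ 0.273 -0.092 -0.012]
```

```bash
for i in 1 2; do python3 -m creep '[[[0,0,0.04,0,0,-0.01],[0,0,0.08,0,0,-0.02],[0,0,0.12,0,0,-0.03],[0,0,0.15,0,0,-0.04],[0,0,0.15,0,0,-0.04]]]' | grep -v gap; python3 - <<'E'
from h import *
s=env.read_state(); print('torque',s['torque'].round(3),ang(s['ee_rot']))
E
done
```

```text
clock: 12.3
tcp_pos: [598.1, -145.2, 105.7]
ee_rot: [[0.969, 0.247, -0.0], [0.247, -0.969, -0.0], [-0.0, -0.0, -1.0]]
contact_force: [0.6, 0.6, -2.1]
torque [ 0.142  0.046 -0.035] 14.314957268128719
clock: 12.72
tcp_pos: [598.2, -145.2, 104.2]
ee_rot: [[0.958, 0.286, -0.0], [0.286, -0.958, -0.0], [-0.0, 0.0, -1.0]]
contact_force: [0.1, 0.1, -1.8]
torque [-0.012  0.165 -0.034] 16.607966550024972
```

```bash
for i in 1 2; do python3 -m creep '[[[0,0,0.04,0,0,0],[0,0,0.08,0,0,0],[0,0,0.12,0,0,0],[0,0,0.15,0,0,0],[0,0,0.15,0,0,0]]]' | grep -v ee_rot; done; python3 -m creep '[[[0,0,0.04,0,0,0],[0,0,0.06,0,0,0],[0,0,0.06,0,0,0]]]' | grep -v ee_rot
```

```text
clock: 13.13
tcp_pos: [598.2, -145.1, 102.8]
contact_force: [-0.9, 0.5, -0.3]
finger_gap: 43.9
clock: 13.55
tcp_pos: [598.4, -145.3, 102.7]
contact_force: [-8.0, 0.1, 16.3]
finger_gap: 44.2
clock: 13.8
tcp_pos: [598.4, -145.3, 102.6]
contact_force: [-10.3, 1.8, 23.9]
finger_gap: 43.9
```

```bash
python3 -m creep '[[[-0.02,0,-0.08,0,0,0],[-0.03,0,-0.14,0,0,0],[-0.03,0,-0.14,0,0,0]]]' | grep -v ee_rot; python3 - <<'E'
from h import *
for n in ('side','scene','wrist'): shot(n,n+'7')
s=env.read_state(); print(s['clock'],s['tcp_pos'],s['contact_force'],s['torque'],ang(s['ee_rot']),s['joint_positions'])
c=load('wrist7'); P=np.array([at_d(c,u,v) for v in range(272,300,3) for u in range(268,296,3)]); print(np.median(P,0))
from ov import *
a=ov('side7',598.1,-145.7,102,328,232,70,400/70); b=ov('scene7',598.1,-145.7,102,320,152,60,400/60)
cv2.imwrite('pics/ov3.png',np.hstack([a,b]))
E
```

```text
clock: 14.05
tcp_pos: [598.3, -145.2, 102.7]
contact_force: [-3.4, 1.0, 9.8]
finger_gap: 44.1
14.2 [ 598.28827066 -145.2040166   102.70947693] [-3.5393492   1.58473812  9.77707325] [ 0.23588662  0.71002784 -0.03136963] 16.563468478244218 [-1.36459249e+01  2.79168394e+01  4.88755048e+00  6.69154256e+01
  7.39533317e-03  5.97906198e+01]
[ 597.82865716 -143.792604    141.52722119]
```

View pics/ov3.png

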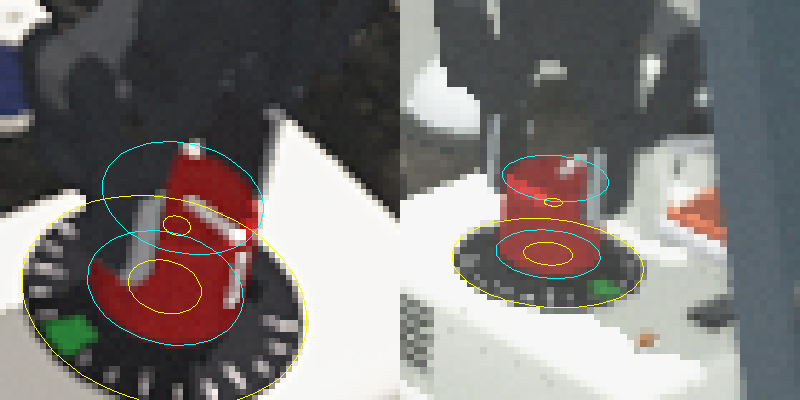

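```bash
python3 -m creep '[[[0,0,-0.03,0,0,0.02],[0,0,-0.03,0,0,0.06],[0,0,-0.03,0,0,0.10],[0,0,-0.03,0,0,0.14],[0,0,-0.03,0,0,0.18],[0,0,-0.03,0,0,0.22],[0,0,-0.03,0,0,0.26],[0,0,-0.03,0,0,0.3],[0,0,-0.03,0,0,0.3]]]'; python3 - <<'E'
from h import *
s=env.read_state(); print(s['clock'],s['tcp_pos'],s['contact_force'],s['torque'],ang(s['ee_rot']))
E
```

```text
clock: 14.95
tcp_pos: [598.4, -145.1, 102.8]
ee_rot: [[1.0, -0.014, 0.001], [-0.014, -1.0, 0.0], [0.001, -0.0, -1.0]]
contact_force: [0.1, 1.1, 5.0]
finger_gap: 43.6
14.95 [ 598.42441216 -145.14243055  102.75020647] [0.0687062  1.09063293 4.95199606] [ 0.31707516  0.12818273 -0.03377982] -0.7839896741797038
```

```bash
python3 -m creep '[[[0,0,0,0,0,0.04],[0,0,0,0,0,0.08],[0,0,0,0,0,0.12],[0,0,0,0,0,0.16],[0,0,0,0,0,0.2],[0,0,0,0,0,0.24],[0,0,0,0,0,0.28],[0,0,0,0,0,0.32],[0,0,0,0,0,0.36],[0,0,0,0,0,0.4],[0,0,0,0,0,0.44],[0,0,0,0,0,0.48],[0,0,0,0,0,0.52],[0,0,0,0,0,0.56],[0,0,0,0,0,0.6],[0,0,0,0,0,0.6]]]'; python3 - <<'E'
from h import *
s=env.read_state(); print(s['clock'],s['torque'],ang(s['ee_rot'])); shot('side','side8'); shot('wrist','wrist8')
a=cv2.imread('pics/side8.png')[232:302,328:398]; w=cv2.imread('pics/wrist8.png')[180:390,140:420]
cv2.imwrite('pics/m8.png',np.hstack([cv2.resize(a,(400,300),interpolation=2),cv2.resize(w,(400,300))]))
E
```

```text
clock: 16.28
tcp_pos: [598.9, -145.3, 102.8]
ee_rot: [[0.818, -0.575, 0.002], [-0.575, -0.818, -0.0], [0.002, -0.001, -1.0]]
contact_force: [4.1, 0.0, 3.7]
finger_gap: 44.1
16.2833 [ 0.03336319 -0.85548911  0.00136945] -35.11879577798302
```

View pics/m8.png

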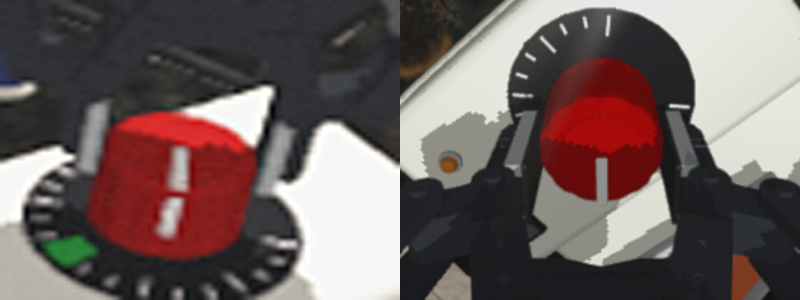

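```bash
python3 -m creep '[[[0.01,-0.01,0,0,0,0.04],[0.02,-0.02,0,0,0,0.08],[0.02,-0.02,0,0,0,0.12],[0.02,-0.02,0,0,0,0.16],[0.02,-0.02,0,0,0,0.2],[0.02,-0.02,0,0,0,0.24],[0.02,-0.02,0,0,0,0.28],[0.02,-0.02,0,0,0,0.32],[0.02,-0.02,0,0,0,0.36],[0.02,-0.02,0,0,0,0.4],[0.02,-0.02,0,0,0,0.44],[0.02,-0.02,0,0,0,0.48],[0.02,-0.02,0,0,0,0.52],[0.02,-0.02,0,0,0,0.56],[0.02,-0.02,0,0,0,0.62],[0.02,-0.02,0,0,0,0.68],[0.02,-0.02,0,0,0,0.74],[0.02,-0.02,0,0,0,0.8],[0.02,-0.02,0,0,0,0.8]]]'; python3 - <<'E'
from h import *
s=env.read_state(); print(s['clock'],s['torque'],ang(s['ee_rot'])); shot('side','side9'); shot('wrist','wrist9'); shot('scene','scene9')
crop('side9',320,240,400,310,7,'side9c'); crop('wrist9',180,190,380,340,4,'wrist9c')
E
```

```text
clock: 17.97
tcp_pos: [599.2, -146.0, 102.8]
ee_rot: [[0.156, -0.988, 0.002], [-0.988, -0.156, -0.002], [0.002, -0.002, -1.0]]
contact_force: [6.5, -5.3, 2.1]
finger_gap: 44.2
17.9667 [-0.98006393 -1.34333797  0.0107305 ] -81.0140858769784
```

View pics/side9c.png

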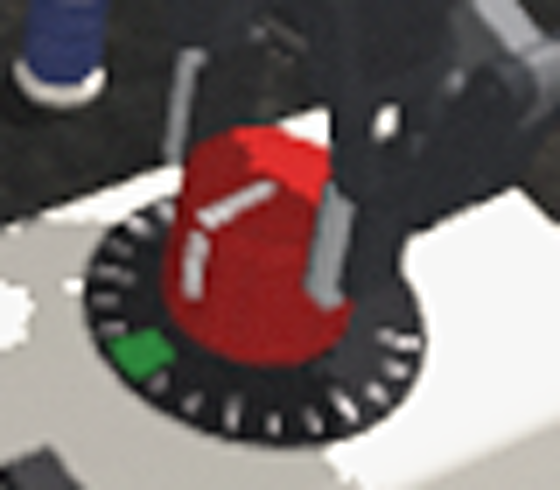

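View pics/wrist9c.png

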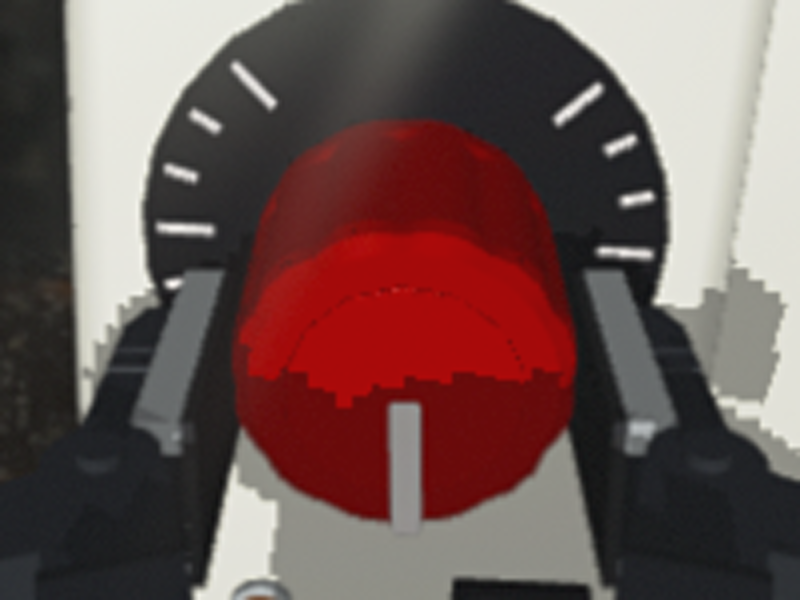

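```bash
python3 -m creep '[[[0.01,-0.01,0,0,0,0.01],[0.02,-0.02,-0.01,0,0,0.02],[0.04,-0.03,-0.02,0,0,0.03],[0.04,-0.03,-0.02,0,0,0.04],[0.04,-0.03,-0.02,0,0,0.05],[0.04,-0.03,-0.02,0,0,0.06],[0.04,-0.03,-0.02,0,0,0.06],[0.04,-0.03,-0.02,0,0,0.06]]]'; python3 - <<'E'
from h import *
s=env.read_state(); print(s['clock'],s['torque'],ang(s['ee_rot']))
shot('wrist','wrist10'); crop('wrist10',180,190,380,340,4,'wrist10c')
E
```

```text
clock: 18.78
tcp_pos: [599.2, -146.1, 102.8]
ee_rot: [[0.101, -0.995, 0.001], [-0.995, -0.101, -0.001], [0.001, -0.001, -1.0]]
contact_force: [5.6, -2.8, 1.8]
finger_gap: 44.0
18.7833 [-0.68616654 -1.11266247  0.06834457] -84.21611092971652
```

View pics/wrist10c.png

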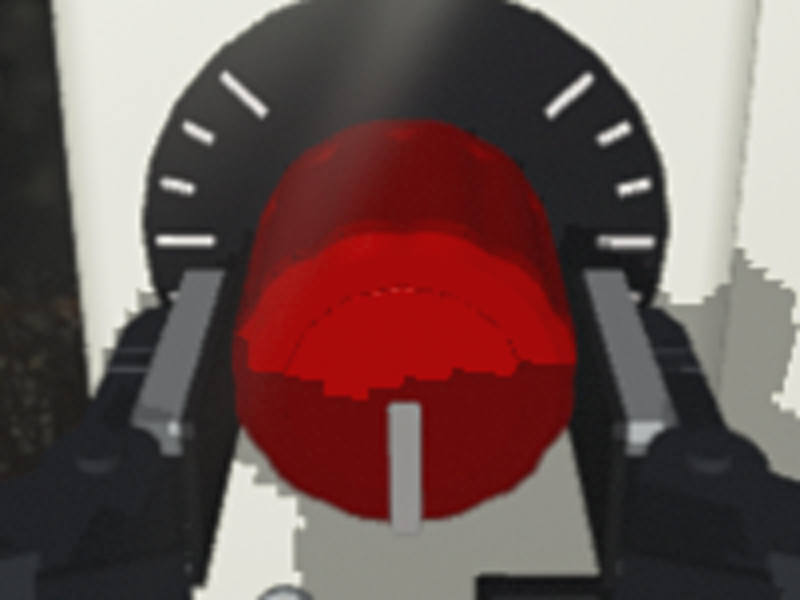

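```bash
python3 -m creep '[[[0,0,0,0,0,0],[0,0,0,0,0,0],[0,0,0,0,0,0],[0,0,0,0,0,0],[0,0,0,0,0,0],[0,0,0,0,0,0],[0,0,0,0,0,0],[0,0,0,0,0,0]]]' 1; python3 - <<'E'
from h import *
s=env.read_state(); print(s['clock'],s['torque'],s['contact_force'])
shot('wrist','wrist11'); crop('wrist11',180,190,380,340,4,'wrist11c')
E
```

```text
clock: 19.5
tcp_pos: [598.5, -145.5, 102.6]
ee_rot: [[0.1, -0.995, -0.0], [-0.995, -0.1, 0.0], [-0.0, 0.0, -1.0]]
contact_force: [-0.6, -0.8, -0.5]
finger_gap: 85.6
19.5 [-0.02357807 -0.01582766 -0.034407  ] [-0.63541839 -0.78012644 -0.52576427]
```

View pics/wrist11c.png

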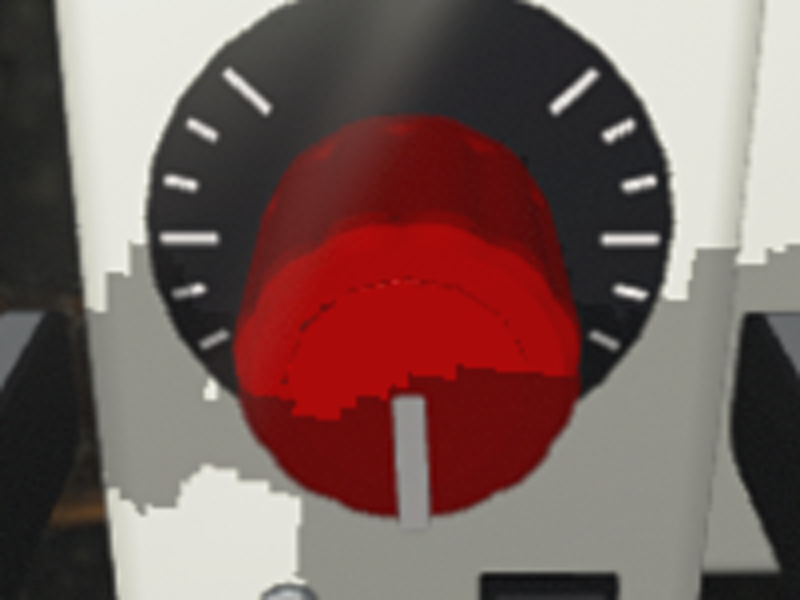

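```bash
python3 -m creep '[[[0,0,-1,0,0,0],[0,0,-2.5,0,0,0],[0,0,-4.5,0,0,0],[0,0,-7,0,0,0],[0,0,-9,0,0,0],[0,0,-10,0,0,0],[0,0,-10,0,0,0],[0,0,-10,0,0,0]]]' 1; python3 - <<'E'
from h import *
for n in ('wrist','side','scene'): shot(n,n+'12')
crop('wrist12',220,130,360,260,5,'wrist12c'); crop('side12',320,230,410,310,7,'side12c')
E
```

```text
clock: 20.22
tcp_pos: [598.8, -145.6, 202.4]
ee_rot: [[0.1, -0.995, 0.0], [-0.995, -0.1, -0.0], [0.0, -0.0, -1.0]]
contact_force: [0.2, 0.3, -0.4]
finger_gap: 85.3
```

View pics/wrist12c.png

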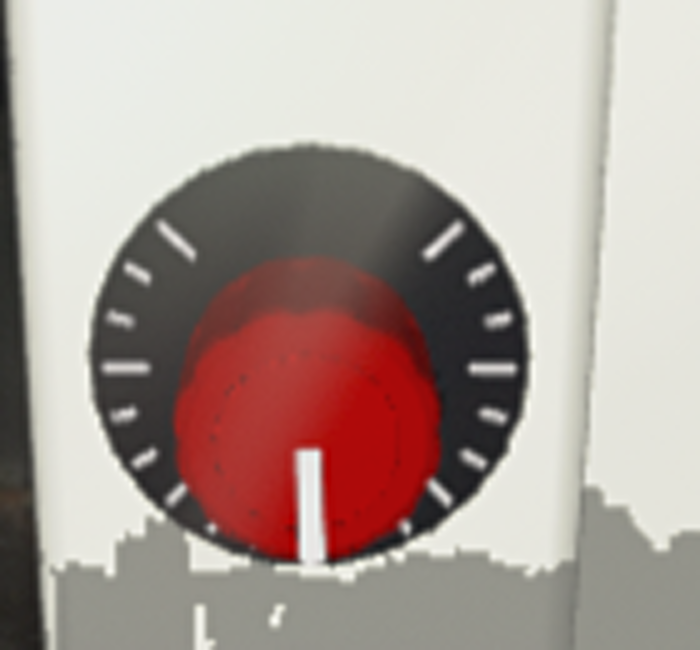

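View pics/side12c.png

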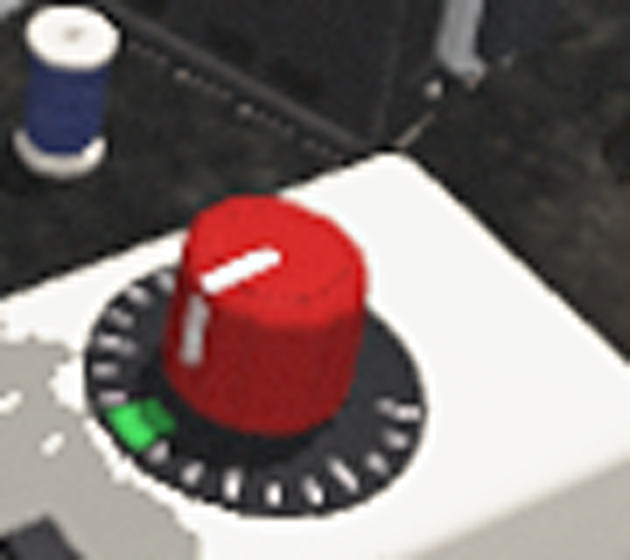

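```bash
python3 - <<'E'
from h import *
c=load('wrist12'); f=lambda u,v,z:at_z(c,220+u/5,130+v/5,z)
A=lambda d:np.degrees(np.arctan2(d[1],d[0]))%360
print('ptr',A(f(312.5,553,140)-f(308.5,455,140)), 'ptr tip from ctr',A(f(313,550,140)-f(308,430,140)))
print('ticks L-R',A(f(126,368,98)-f(493,369,98))+90, 'long', A(f(177,240,98)-f(438,497,98))+45-0, A(f(443,240,98)-f(178,497,98)))
for n,P in dict(L=(175,430),R=(441,430),T=(308,310),B=(308,557)).items(): print(n,f(*P,140))
d=load('side12'); g=lambda u,v,z:at_z(d,320+u/7,230+v/7,z)
print('side ptr',A(g(205,283,140)-g(278,256,140)))
r=c['range_z']; P=np.array([at_d(c,u,v) for v in range(198,235,4) for u in range(264,300,4)]); print(np.median(P,0),P[:,2].min(),P[:,2].max())
Q=np.c_[P[:,:2],np.ones(len(P))]; print('top plane slope',np.linalg.lstsq(Q,P[:,2],rcond=None)[0])
E
```

```text
ptr 188.01880128425924 ptr tip from ctr 188.0711184125924
ticks L-R 185.59933734562742 long 94.89100454909516 321.2757101774304
L [ 596.89781438 -123.32328416  140.        ]
R [ 601.33987519 -167.33914896  140.        ]
T [ 619.64244581 -143.23694555  140.        ]
B [ 576.08694443 -147.68126367  140.        ]
side ptr 184.2219957456501
[ 599.57525196 -143.96962778  141.23931094] 138.9731067806125 142.77802866853744
top plane slope [-8.83795232e-03 -9.71063664e-03  1.45101893e+02]
```

```bash
python3 - <<'E'
from h import *
cv2.imwrite('pics/cmp.png',np.vstack([cv2.imread('pics/scene12.png')[150:360,60:420],cv2.imread('pics/scene0.png')[150:360,60:420]]))
E
```

```text
(no output)
```

View pics/cmp.png

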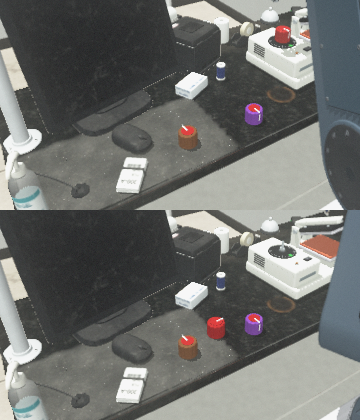

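The red knob is on the press at crop (283,35). The mouse, carton, tags, spool and the brown and purple look-alikes are where they were. I'm handing in now.

```bash
python3 - <<'E'
from h import *
s=env.read_state(); print(s['clock'],s['contact_force']); print(env.sign_off())
E
```

```text
20.3667 [-0.38833885  0.45157394  0.0317289 ]
the job is handed in; nothing more can be done
None
```

I put the red knob back on the press and turned it clockwise about 101° to the green mark. I then let go, lifted clear and handed the job in at 20.4 s.

- **Fit:** I pressed at roughly 5 N and turned slowly anticlockwise. After about 7° the resistance vanished and the knob went down the rest of the way. It stopped 102.0 mm above where it stood on the counter, which matches the seat height. Between first touching and that point it had already sunk about 3 mm against light resistance, which I did not explain.
- **Force:** When it reached the seat I pushed further than needed, to about 24 N, and then backed off.
- **Pointer:** The wrist camera puts it at 188.0° and the dial ticks put the mark at 185.6°, so it looks about 2.4° short. The side camera reads 184.2°, about 1.4° past. The knob shifted slightly as the fingers opened. The two readings disagree by more than either error, and I did not correct it.
- **Surroundings:** In before-and-after scene pictures, the bystanders and the brown and purple look-alikes had not visibly moved. The last contact force read about 0.6 N with the gripper clear, which is sensor noise.

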